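# Pulse the mushroom mill: tamper away, bayonet lid on, held at the half-turn

### The job

The mill's bowl is packed with dried mushrooms and the wooden tamper was left standing in it: put the tamper back, foot down, into its own well of the tool holder (the large round one, tagged with its outline) and let go of it. Then lower the mill's bayonet lid (the one with the grip bar, not the plain storage cap) into the collar with its bar in line with the two dots, turn it clockwise seen from above until the bar points at the two single lines, the pulse position half-way to the lock, and finish holding it there against its return spring: do not let go, and never turn it on towards the lock click. Leave everything else on the stall where it is.

Things in the scene. Friction and masses are not known exactly. Their poses are not given: they have to be found in the camera images.
- collar (a point): Mill: round electric spice mill, fixed, 134 mm wide, 150 mm high, black bayonet collar (120 mm) on top. Point: on its axis, at the collar's top face; z up, x through the two entry gaps and the two white dots. The 5 mm thick lip leaves a 92 mm opening (edges chamfered 2 mm); two gaps, 17 mm wide, reach out to 105 mm. Channel under the lip: 8 mm high, floor 13 mm below this point. A stop bars turning anticlockwise.
- bowl (a point): The packed, flat top of the mushrooms in the mill's bowl, on the mill's axis, 108 mm above the table, 42 mm below the collar's top. The bowl is 85 mm wide. The tamper stands on it at first. Axes as the collar's.
- pulse_marks: Pulse marks: one single white line on each side of the collar's top. Origin as the collar's point, z up, x through both lines: the collar's x turned 32 degrees clockwise seen from above. At the end the lid's bar (x, either end) lies along this x. The closed box marks 32 degrees further on are the lock.
- pulse_switch (a joint): Sprung ring in the channel, pushed by the lid's lugs (rad, clockwise positive): 0 at rest and until the lid has turned about 6 degrees from the dots, then it turns with the lid; 0.45 at the pulse marks. Its spring pushes back with 0.06 N m at first, 0.11 at pulse, and turns a released lid back. From 0.65 the lugs ride on the sprung lock pawls; the lid clicks home near 1.0.
- lid_grip (a point): Bayonet lid, grey plastic, about 130 g, right way up on the table. Point: centre of its grip bar; z up, x along the bar. Bar 66 long (x), 16 wide (y), 30 mm high (15 above and below this point), standing on a disc 104 mm wide, 5.5 mm thick, with a white line at each bar end. Fully down in the collar, this point is 22 mm above the collar point, lugs on the channel floor.
- lid_base (a point): Centre of the lid's underside, 41 mm below the bar's centre; axes as the lid's. The plug below the disc is 87 mm wide, tapering to 72 mm at the bottom. Two lugs, 10 mm wide, chamfered below, 6.5 mm high, undersides 6 mm above this point, tips 100 mm apart, stand out of the plug under the two ends of the bar. The lid fits either way round.
- tamper_mid (a point): Tamper, turned light wood, about 110 g, 125 mm tall, at first upright in the bowl: foot 50 mm wide and 14 mm high below, straight round handle 22 mm thick above. Point: on its axis half-way up, 62.5 mm above the foot's underside; z along the handle, away from the foot.
- tamper_well (a point): The tamper's own well: round, 57 mm wide, 25 mm deep, in the top of one of three wooden blocks (108 x 82 mm, tops 53 mm above the table) standing side by side in any order; the block's tag shows the tamper's outline. Point: centre of the well's floor, 28 mm above the table; z up. Home, the tamper's middle is 62.5 mm above it.
- brush_mid (a point): Bystander: stubby mill brush, 36 mm across, 100 mm tall, standing in the holder block with the 35 mm round hole; its centre. Leave alone.
- cap_mid (a point): Bystander: plain storage cap, grey plastic, 94 mm across, 35 mm high with a small round knob and no lugs, lying on the table; its centre. Leave alone.
- scraper_mid (a point): Bystander: flat scraper with a wooden handle, 170 mm long, 18 mm high, lying on the table (its slot in the holder is the empty oblong one); near its middle. Leave alone.
- jar_mid (a point): Bystander: jar of dried mushrooms, 80 mm across, 117 mm high; its centre. Leave alone.
- king_oyster_mid (a point): Bystander: king oyster mushroom, 92 mm long, lying on the table; its centre. Leave alone.
- shiitake_mid (a point): Bystander: shiitake mushroom, 60 mm across, 50 mm high, stem up; near its centre. Leave alone.
Mind the look-alikes: they are no part of the job. Leave any green look-alike of the part that bears tamper_mid alone. What is shaped like the part that bears lid_grip but red is not meant.

How it is judged (in metres and radians):
On the way, in this order (a step that is already met when the one before it is completed fails the run):
1. the tamper stands, foot down, in its own well of the tool holder and has been let go (horizontal distance between tamper_mid and tamper_well below 0.012 m and z of tamper_mid in the frame of tamper_well between 0.05 and 0.069 m and angle between tamper_mid's own z axis and vertical below 0.15 rad and contact force between tamper and the arm below 0.1 N and contact force between tamper and the fingers below 0.1 N), for 0.2 s.
2. the bayonet lid is fully down in the mill's collar (z of lid_grip in the frame of collar between 0.015 and 0.027 m and horizontal distance between lid_grip and collar below 0.006 m and angle between lid_grip's own z axis and vertical below 0.07 rad), for 0.2 s.
At the end, for the whole second after the job is handed in: The lid is fully down in the collar (within 6 mm of its axis, level within 4 degrees), its bar within 8 degrees of the pulse marks with the contact ring turned with it, still, and held there by the fingers (more than 2 N); the tamper stands upright and released on the floor of its own well (all of step 1 and all of step 2 and angle between the x axis of lid_grip and the x axis of pulse_marks, either way round below 0.14 rad and value of joint pulse_switch between 0.3 and 0.64 rad and angular speed of lid below 0.15 rad/s and contact force between lid and the fingers above 2 N); the arm keeps its last pose, push and grip.
It fails at once if the lid is turned past pulse into the lock (over 46 degrees from the dots) (value of joint pulse_switch above 0.72 rad).
It fails at once if a bystander (brush, storage cap, scraper, jar or mushroom) is moved by more than 30 mm (distance of any of brush_mid, cap_mid, scraper_mid, jar_mid, king_oyster_mid, shiitake_mid from where it was at the start of the episode above 0.03 m).
It also fails if it takes over 72 s, if anything falls off the work surface, if the arm or the gripper's body presses on something with over 40 N, if the wrist force passes 120 N, or if a joint passes its speed limit or range.

### The arm

A 6-joint arm with a two-finger parallel gripper is mounted at the origin on the work surface. World frame = base frame: x ahead of the robot, y to its left, z up, the work surface at z = 0. Lengths are in mm, angles in degrees, forces in N, time in s.
With the tool pointing down it reaches from about 350 to 850 mm from the base axis. Payload 8.1 kg.
Tool frame: the origin (TCP) lies at the very end of the fingers, on their centre line; the grasp point (between the pads) lies 19 mm behind it; z points along the fingers, y is the direction in which the jaws open and shut (so a half turn about z gives the same grasp; the last joint's range is limited). The gripper opens to 85 mm and grips with 20 to 120 N. Pads are 22 mm wide; open, the fingers measure 114 mm over their backs; the gripper's body (76 mm by 85 mm) begins 54 mm behind the grasp point. The pads swing forward as they close: fully open they stand 13 mm farther back than shut.
Start: joints at [-73.705, 7.471, 85.268, -0, 87.261, -4.893], TCP at [216.877, -559.437, 231.292] pointing down, gripper open.
Joint ranges: [-169.43, 169.43], [-51.17, 129.36], [1.28, 143.12], [-76.62, 256.62], [0, 156.53], [-152.29, 152.29]. Speed limits (degrees/s): [136.94, 136.94, 159.86, 180, 180, 180].

### API

Orientations are given as [roll, pitch, yaw] about the fixed x, y, z axes, in that order (R = Rz(yaw) Ry(pitch) Rx(roll)).
In Python, from bench import r, eyes gives the robot as it stands. The module is installed in compiled form; this text tells all that it offers.
- The arm moves only by the tool play_rows, never from a script. Its argument "deltas" is a list of rows, each a list of 3 entries, a list of its own where there are three numbers: the shift along the tool's x, y, z in m, then the turn, a rotation vector about the tool's x, y, z in rad, then the closure, from 0 (fully open) to 1 (shut). A call has 1 to 8 rows; each row shifts and turns the pose as measured when the row begins, along the tool's axes as they then stand; what a row does not reach is not made up. A row lasts 1/8 s, in which the tool goes at most 62.5 mm and 10.7 degrees, less where a joint would pass 70% of its speed; a pose out of reach is approached as far as the arm can. A call with a gripper value outside its range is refused whole. The fingers move at their own pace and stop on an object; "force" is the grip in N (left out, the last holds). Time passes only in rows, so rows that do not move let the fingers close. It gives the time, the measured TCP pose, the force and the opening at its end, in the units of the state.
- r.sense(): the state, without advancing time (a new reading comes with each control period).
- eyes.snapshot(name): name is "scene" or "top" or "wrist"; returns the picture (480x640x3 uint8, red, green, blue); there is no depth.
- eyes.get_calibration(name): a dict with "mtx" (3x3 intrinsics, pixels), "R" (3x3) and "t" (3): a world point X has camera coordinates R X + t; the wrist camera has in their place "T_tool_cam" (4x4, takes a point from camera to tool coordinates, whose origin is the TCP and whose axes are the flange's). Camera axes: x right, y down, z forward; pixel columns grow to the right and rows downward; lengths in mm; the calibration is good to about 2 mm. A picture is of the moment at which its call begins: read the wrist's pose just before it. get_calibration takes no time and is no camera call.
- r.hand_in(): hands the job in, once; it reports no verdict.
The state is a dict: "time": time; "joint_pos": joint angles; "qd": joint speeds; "joint_efforts": joint torques, N m; "tool_pos": TCP position; "tcp_rot": TCP orientation; "ft_force": force on the tool from outside, world axes, zero at the start; "wrist_torque": the same for the moment, N m; "finger_gap": finger opening in mm.
Only numpy, scipy, OpenCV 4.12 (cv2) and the standard library are available. Lean on these libraries where they do the work, as an engineer would, in place of code of your own. Each camera call takes 0.05 s, during which the arm holds its last target. There are 200 camera calls.

## Working session

There is one attempt and no reset: what is moved stays moved. The work goes in short steps, Python scripts to look and compute and a tool call to move; the robot and the scene stay as the last step left them, time stands still between calls to the robot, and variables do not carry over. Pictures are saved under pics/ and viewed, about 8 in all and at most 12, crops included, and the job is handed in when it is done.

Besides the shell and the picture viewer there is one more tool, called after "Request:" as name(argument=value, ...), one argument or row to a line, values as JSON. play_rows: Moves the arm, as the interface text tells. Its arguments: {"type":"object","properties":{"deltas":{"type":"array"},"force":{"type":"number"}},"required":["deltas"]}

```bash
mkdir -p pics; python3 - <<'E'
from bench import r, eyes
import cv2,numpy as np
np.set_printoptions(precision=3,suppress=True)
print(r.sense())
for n in ("scene","top"):
    im=eyes.snapshot(n); cv2.imwrite(f"pics/{n}0.png",im[:,:,::-1]); c=eyes.get_calibration(n)
    R,t=np.array(c["R"]),np.array(c["t"]); print(n,np.array(c["mtx"]).tolist(),R,t,"cam pos",-R.T@t)
print(eyes.get_calibration("wrist"))
E
```

```text
{'time': 0.0, 'joint_pos': array([-73.705,   7.516,  85.33 ,   0.001,  87.26 ,  -4.893]), 'qd': array([ 0.022,  0.021,  0.009, -0.076,  0.058,  0.012]), 'joint_efforts': array([  0.   , -56.939, -50.054,  -0.   ,   0.015,   0.   ]), 'tool_pos': array([ 216.726, -558.905,  230.231]), 'tcp_rot': array([-179.894,   -0.01 ,   21.187]), 'ft_force': array([ 0.05 ,  0.14 , -0.747]), 'wrist_torque': array([-0.016,  0.01 , -0.081]), 'finger_gap': 85.37883838440312}
scene [[607.5350829974623, 0.0, 324.01375515306484], [0.0, 607.5350829974623, 238.9453527316652], [0.0, 0.0, 1.0]] [[-0.872  0.49  -0.009]
 [ 0.293  0.505 -0.812]
 [-0.393 -0.711 -0.584]] [ 497.723  -51.184 1822.139] cam pos [1165.128 1076.68  1026.536]
top [[568.6062670343913, 0.0, 323.8760186058832], [0.0, 568.6062670343913, 248.05753085617712], [0.0, 0.0, 1.0]] [[ 0.025 -1.    -0.013]
 [-0.987 -0.022 -0.161]
 [ 0.161  0.017 -0.987]] [ -28.338  590.231 1313.953] cam pos [ 371.417  -36.894 1391.523]
{'mtx': array([[393.207,   0.   , 318.783],
       [  0.   , 393.207, 240.129],
       [  0.   ,   0.   ,   1.   ]]), 'T_tool_cam': array([[   0.001,   -0.946,   -0.325,   83.161],
       [   1.   ,    0.001,    0.001,    0.52 ],
       [  -0.001,   -0.325,    0.946, -142.434],
       [   0.   ,    0.   ,    0.   ,    1.   ]])}
```

View pics/top0.png

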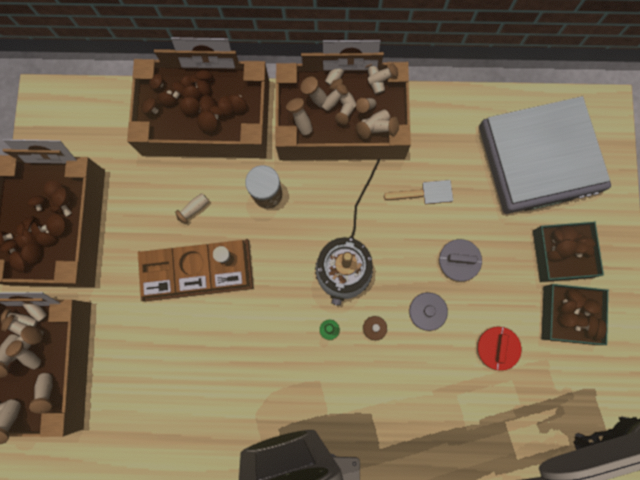

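View pics/scene0.png

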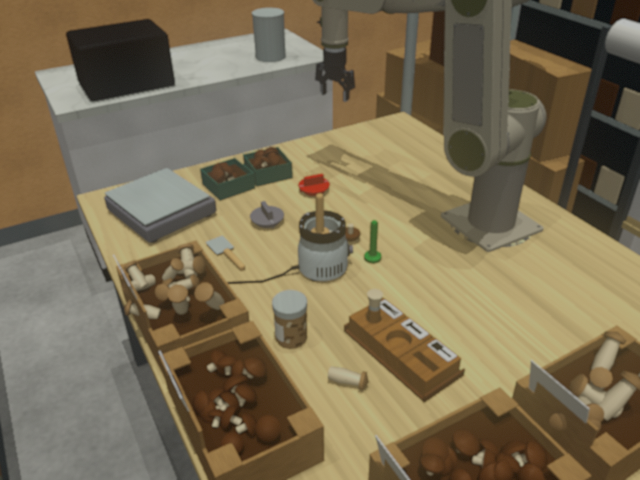

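The top view shows the mill at (344,268) with the tamper in it, the large round well in the middle holder block at (191,263), the grey bar lid at (461,260), the storage cap at (429,311) and the red lid at (500,348). The green tamper look-alike is at (329,329).

```bash
cat > h.py <<'E'
from bench import r, eyes
import cv2,numpy as np
from scipy.spatial.transform import Rotation as Ro
np.set_printoptions(precision=2,suppress=True)
def pose(s=None):
    s=s or r.sense(); T=np.eye(4)
    T[:3,:3]=Ro.from_euler('xyz',s['tcp_rot'],degrees=True).as_matrix(); T[:3,3]=s['tool_pos']; return T
def cam(n):
    c=eyes.get_calibration(n); K=np.array(c['mtx'])
    if n=='wrist':
        W=pose()@np.array(c['T_tool_cam']); R=W[:3,:3].T; t=-R@W[:3,3]
    else: R,t=np.array(c['R']),np.array(c['t'])
    return K,R,t
def cast(c,uv,z):
    K,R,t=c; uv=np.atleast_2d(uv).astype(float)
    d=(np.linalg.inv(K)@np.c_[uv,np.ones(len(uv))].T).T@R; o=-R.T@t
    return o+d*((z-o[2])/d[:,2])[:,None]
def proj(c,X):
    K,R,t=c; q=(K@(R@np.atleast_2d(X).T+t[:,None])).T; return q[:,:2]/q[:,2:]
def snap(name):
    """wrist picture with its camera (pose read just before), saved as pics/name.png"""
    c=cam('wrist'); im=cv2.cvtColor(eyes.snapshot('wrist'),cv2.COLOR_RGB2BGR)
    cv2.imwrite(f'pics/{name}.png',im); np.savez(f'pics/{name}.npz',K=c[0],R=c[1],t=c[2]); return c,im
def load(name):
    d=np.load(f'pics/{name}.npz'); return (d['K'],d['R'],d['t']),cv2.imread(f'pics/{name}.png')
def delta(p,yaw):
    """tool-frame shift (m) and rotvec to go to pose: tool down, given yaw of R=Rz(yaw)Rx(180)"""
    T=pose(); G=Ro.from_euler('xyz',[180,0,yaw],degrees=True).as_matrix()
    return T[:3,:3].T@(np.array(p)-T[:3,3])/1000, Ro.from_matrix(T[:3,:3].T@G).as_rotvec()
E
python3 - <<'E'
from h import *
c=cam('top')
for n,uv,z in [('mill',(344,266),150),('tampertop',(347,257),233),('well',(191,263),53),('lid disc',(461,261),26),('lidbar',(461,258),56),('cap',(429,311),20),('red',(500,348),26),('green',(329,329),0),('jar',(263,182),117),('brush',(221,256),80),('shii',(375,328),40),('scr',(420,193),10),('oyst',(193,208),20)]:
    print(n,cast(c,uv,z))
E
```

```text
mill [[535.07 -61.26 150.  ]]
tampertop [[542.94 -65.45 233.  ]]
well [[546.62 301.26  53.  ]]
lid disc [[ 570.15 -346.08   26.  ]]
lidbar [[ 572.95 -339.39   56.  ]]
cap [[ 448.28 -269.36   20.  ]]
red [[ 365.17 -434.8    26.  ]]
green [[400.13 -30.83   0.  ]]
jar [[731.38 129.54 117.  ]]
brush [[561.2  225.15  80.  ]]
shii [[ 404.29 -139.1    40.  ]]
scr [[ 741.58 -250.09   10.  ]]
oyst [[688.53 313.24  20.  ]]
```

Request:
play_rows(
  deltas=[
    [[0.052,-0.01,-0.004],[0,0,0],0],
    [[0.055,-0.01,-0.004],[0,0,0],0],
    [[0.055,-0.01,-0.004],[0,0,0],0],
    [[0.055,-0.01,-0.004],[0,0,0],0],
    [[0.055,-0.01,-0.004],[0,0,0],0],
    [[0.055,-0.01,-0.004],[0,0,0],0],
    [[0.055,-0.01,-0.004],[0,0,0],0],
    [[0.0,0.0,0.0],[0,0,0],0],
  ],
)

```text
time: 1.1
tool_pos: [555.8, -348.4, 253.8]
tcp_rot: [-179.5, 0.1, 21.0]
ft_force: [-0.2, 0.1, -0.1]
finger_gap: 85.3
```

```bash
python3 - <<'E'
from h import *
c,im=snap('lid1'); s=r.sense(); print(s['time'],s['tool_pos'],s['tcp_rot'],proj(c,[571,-343,26]))
print(delta([540,-62,330],21.2))
E
```

```text
1.15 [ 554.17 -349.76  253.54] [-179.49    0.19   20.89] [[320.46 179.55]]
(array([ 0.09, -0.27, -0.07]), array([-0.01,  0.  , -0.01]))
```

Now over the mill (tamper top at 233), then a close-up.

Request:
play_rows(
  deltas=[
    [[0.01,-0.04,-0.02],[-0.005,0,0],0],
    [[0.015,-0.05,-0.02],[-0.002,0,0],0],
    [[0.015,-0.05,-0.02],[0,0,0],0],
    [[0.015,-0.05,-0.015],[0,0,0],0],
    [[0.015,-0.05,0],[0,0,0],0],
    [[0.012,-0.03,0],[0,0,0],0],
    [[0,0,0],[0,0,0],0],
  ],
)

```text
time: 2.02
tool_pos: [528.9, -67.6, 327.8]
tcp_rot: [-179.7, 0.5, 20.2]
ft_force: [0.6, -0.5, 0.1]
finger_gap: 85.3
```

```bash
python3 - <<'E'
from h import *
c,im=snap('mill1'); s=r.sense(); print(s['time'],s['tool_pos'],s['tcp_rot'],proj(c,[[538,-62,150],[541,-63,233]]))
_,l=load('lid1')
cv2.imwrite('pics/two.png',cv2.resize(np.vstack([l[40:300,120:520],im[0:400,120:520]]),None,fx=.9,fy=.9))
E
```

```text
2.075 [528.94 -68.72 327.63] [-179.71    0.51   20.18] [[316.34 196.02]
 [318.09 222.17]]
```

View pics/two.png

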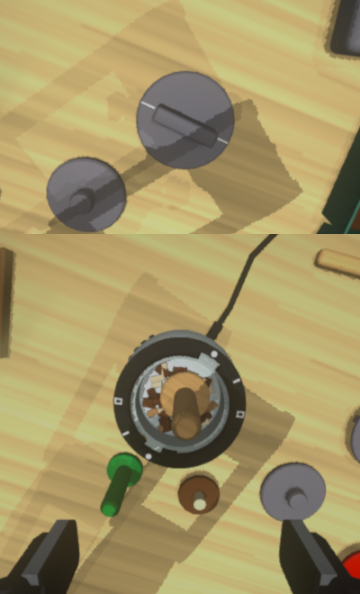

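The crops show the bar lid (white bar-end lines at crop (148,104) and (222,141)). On the mill collar are dots at crop (214,354) and (148,456), single lines at (237,381) and (125,433), and box marks at (240,414) and (118,401). The tamper stands a bit off-centre in the bowl.

```bash
cat > marks.py <<'E'
from h import *
def blobs(im,thr,lo,hi):
    hsv=cv2.cvtColor(im,cv2.COLOR_BGR2HSV); m=((hsv[...,2]>thr)&(hsv[...,1]<60)).astype(np.uint8)
    n,l,st,ce=cv2.connectedComponentsWithStats(m)
    return [(ce[i],st[i,4]) for i in range(1,n) if lo<=st[i,4]<=hi]
def millmarks(c,im,guess,thr=190):
    for uv,a in blobs(im,thr,4,120):
        P=cast(c,uv,150)[0]; d=P[:2]-guess; rr=np.hypot(*d)
        if 46<rr<66: print('  mark',uv,a,P[:2],'r %.1f ang %.1f'%(rr,np.degrees(np.arctan2(d[1],d[0]))))
E
python3 - <<'E'
from marks import *
c,im=load('mill1')
# collar: dark ring contour
g=im.max(2); m=(g<75).astype(np.uint8); m=cv2.morphologyEx(m,cv2.MORPH_CLOSE,np.ones((3,3)))
def best(m,z,g0):
    for k in cv2.findContours(m,cv2.RETR_LIST,cv2.CHAIN_APPROX_NONE)[0]:
        if cv2.contourArea(k)<1500: continue
        (x,y),_=cv2.minEnclosingCircle(k)
        if np.hypot(x-g0[0],y-g0[1])<20:
            P=cast(c,k[:,0],z)[:,:2]; (a,b),rr=cv2.minEnclosingCircle(P.astype(np.float32)); print('circle',a,b,rr,cv2.contourArea(k))
best(m,150,(319,184))
g0=cast(c,(319,184),150)[0][:2]; print(g0); millmarks(c,im,g0)
# lid
c,im=load('lid1')
for uv,a in blobs(im,170,3,200):
    P=cast(c,uv,26)[0]
    if np.hypot(*(P[:2]-[571,-343]))<65: print('lidmark',uv,a,P)
print('px', im[172,340],im[160,300])
E
```

```text
circle 546.9627685546875 -64.7791748046875 54.6808967590332 9828.0
circle 542.3943481445312 -62.848304748535156 60.67018127441406 16034.0
[548.2  -60.57]
  mark [357.64 133.09] 11 [596.63 -75.01] r 50.5 ang -16.6
  mark [284.71 247.  ] 7 [486.12 -51.85] r 62.7 ang 172.0
lidmark [284.52 156.45] 29 [ 579.06 -304.12   26.  ]
px [114 109 111] [87 87 89]
```

```bash
python3 - <<'E'
from marks import *
c,im=load('mill1')
g0=np.array([542,-63]); 
for t in (150,120): print(t); millmarks(c,im,g0,t)
c,im=load('lid1')
for t in (150,130):
  for uv,a in blobs(im,t,3,200):
    P=cast(c,uv,26)[0]
    if np.hypot(*(P[:2]-[571,-343]))<65: print('lidmark',t,uv,a,P)
hsv=cv2.cvtColor(im,cv2.COLOR_BGR2HSV); m=((hsv[...,1]<50)).astype(np.uint8)
m=cv2.morphologyEx(m,cv2.MORPH_CLOSE,np.ones((5,5)))
for k in cv2.findContours(m,cv2.RETR_EXTERNAL,cv2.CHAIN_APPROX_NONE)[0]:
    if cv2.contourArea(k)>2000: P=cast(c,k[:,0],26)[:,:2]; print(cv2.contourArea(k),cv2.minEnclosingCircle(P.astype(np.float32)),cv2.fitEllipse(P.astype(np.float32)))
E
```

```text
150
  mark [357.54 133.09] 35 [596.61 -74.94] r 55.9 ang -12.3
  mark [382.73 162.67] 15 [ 582.31 -102.65] r 56.5 ang -44.5
  mark [250.21 185.21] 34 [527.58  -7.92] r 56.9 ang 104.7
  mark [259.2 221.4] 15 [500.53 -24.15] r 56.8 ang 136.9
  mark [284.4  246.96] 25 [486.06 -51.58] r 57.1 ang 168.5
120
  mark [316.72 112.7 ] 46 [599.78 -39.59] r 62.3 ang 22.1
  mark [299.08 115.23] 13 [593.27 -27.41] r 62.4 ang 34.8
  mark [357.58 133.02] 43 [596.66 -74.95] r 56.0 ang -12.3
  mark [382.56 162.68] 25 [ 582.25 -102.52] r 56.4 ang -44.5
  mark [250.82 185.26] 61 [527.71  -8.41] r 56.4 ang 104.7
  mark [386.51 199.91] 43 [ 555.2  -117.79] r 56.4 ang -76.5
  mark [259.08 221.12] 25 [500.73 -23.98] r 56.8 ang 136.6
  mark [284.5 246.5] 32 [486.49 -51.53] r 56.7 ang 168.3
lidmark 150 [284.33 156.37] 46 [ 579.06 -303.93   26.  ]
lidmark 150 [366.75 195.83] 12 [ 572.37 -389.98   26.  ]
lidmark 130 [284.52 156.43] 63 [ 579.08 -304.12   26.  ]
lidmark 130 [366.72 195.97] 29 [ 572.24 -390.01   26.  ]
8165.5 ((123.91854858398438, -209.5103302001953), 122.64740753173828) ((157.1493682861328, -216.5
[... 223 characters left out ...]
75), 176.24327087402344)
5485.5 ((458.884033203125, -272.9893798828125), 44.90174865722656) ((458.7879333496094, -272.43353271484375), (87.10327911376953, 88.50667572021484), 79.6629867553711)
8996.5 ((576.3630981445312, -346.0475769042969), 50.96366500854492) ((576.3886108398438, -345.923828125), (100.69654083251953, 100.74510192871094), 0.19476565718650818)
12005.0 ((536.3668212890625, -67.63442993164062), 76.34341430664062) ((545.5619506835938, -83.9853286743164), (89.19102478027344, 147.61907958984375), 87.17183685302734)
15099.5 ((744.476318359375, -511.42352294921875), 80.1639175415039) ((746.1878051757812, -507.8994445800781), (94.20452117919922, 147.4481964111328), 5.165714263916016)
```

Collar is at about (541.4, -63.2) with the dot axis at -11.8°, and marks 32° apart confirm it. Lid is at about (575.8, -346.7) with the bar at 85.5°. Next is the tamper axis.

```bash
python3 - <<'E'
from h import *
c,im=load('mill1')
print(cast(c,(328,218),233),cast(c,(326,168),122), proj(c,[[541,-63,233],[541,-63,122]]))
x=im[90:270,235:405]; cv2.imwrite('pics/tz.png',cv2.resize(x,None,fx=3.3,fy=3.3,interpolation=cv2.INTER_CUBIC))
E
```

```text
[[545.71 -67.86 233.  ]] [[558.38 -63.24 122.  ]] [[318.09 222.17]
 [318.88 186.21]]
```

View pics/tz.png

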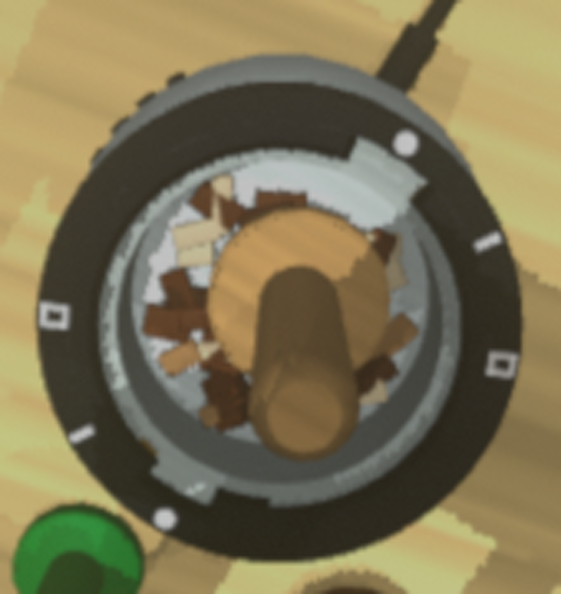

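The zoom shows the handle's top disc centred at (304,418) zoomed, or (327.1,216.7) full frame. The foot disc centre is at about (299,297) zoomed, or (325.6,180).

```bash
python3 - <<'E'
from h import *
c,im=load('mill1')
print(cast(c,(327.1,216.7),233),cast(c,(325.6,180),122))
print(delta([546,-67,250],90))
E
```

```text
[[546.3  -67.04 233.  ]] [[548.31 -66.66 122.  ]]
(array([0.02, 0.  , 0.08]), array([-0.01,  0.  , -1.22]))
```

Request:
play_rows(
  deltas=[
    [[0.016,0.005,0.01],[-0.005,0.009,-0.175],0],
    [[0,0,0.01],[0,0,-0.18],0],
    [[0,0,0.01],[0,0,-0.18],0],
    [[0,0,0.01],[0,0,-0.18],0],
    [[0,0,0],[0,0,-0.18],0],
    [[0,0,0],[0,0,-0.18],0],
    [[0,0,0],[0,0,-0.17],0],
    [[0,0,0],[0,0,0],0],
  ],
)

```text
time: 3.08
tool_pos: [542.2, -84.1, 282.2]
tcp_rot: [-179.6, 0.1, 92.7]
ft_force: [0.8, -0.1, 0.0]
finger_gap: 85.5
```

```bash
python3 - <<'E'
from h import *
s=r.sense(); print(s['time'],s['tool_pos'],s['tcp_rot'],s['ft_force']); print(delta([547,-67,181],90))
E
```

```text
3.075 [542.25 -84.15 282.17] [-179.6     0.15   92.7 ] [ 0.78 -0.07  0.01]
(array([0.02, 0.01, 0.1 ]), array([-0.01,  0.  ,  0.05]))
```

Request:
play_rows(
  deltas=[
    [[0.017,0.0055,0.005],[-0.007,0,0.047],0],
    [[0,0,0],[0,0,0],0],
  ],
)

```text
time: 3.32
tool_pos: [546.4, -69.4, 276.5]
tcp_rot: [-180.0, 0.2, 89.3]
ft_force: [0.1, 0.4, 0.4]
finger_gap: 85.4
```

```bash
sed -i 's/precision=2/precision=4/' h.py; python3 - <<'E'
from h import *
s=r.sense(); print(s['time'],s['tool_pos'],s['tcp_rot'],s['ft_force']); print(delta([547,-67,181],90))
E
```

```text
3.325 [546.4442 -69.4396 276.4785] [-179.9597    0.1914   89.2981] [0.0994 0.3815 0.4012]
(array([0.0028, 0.0006, 0.0955]), array([-0.0007,  0.0033, -0.0123]))
```

Descend and close.

Request:
play_rows(
  deltas=[
    [[0.0028,0.0005,0.03],[0,0.003,-0.01],0],
    [[0,0,0.035],[0,0,0],0],
    [[0,0,0.028],[0,0,0],0.3],
    [[0,0,0],[0,0,0],0.6],
    [[0,0,0],[0,0,0],1],
    [[0,0,0],[0,0,0],1],
    [[0,0,0],[0,0,0],1],
    [[0,0,0],[0,0,0],1],
  ],
  force=50,
)

```text
time: 4.32
tool_pos: [548.9, -73.1, 187.2]
tcp_rot: [179.7, 0.3, 89.3]
ft_force: [-0.1, 0.3, -1.3]
finger_gap: 20.7
```

Request:
play_rows(
  deltas=[
    [[0,0,0],[0,0,0],1],
    [[0,0,-0.03],[0,0,0],1],
    [[0,0,-0.05],[0,0,0],1],
    [[0,0,-0.04],[0,0,0],1],
    [[0,0,0],[0,0,0],1],
  ],
)

```text
time: 4.95
tool_pos: [547.5, -72.0, 310.0]
tcp_rot: [179.8, 0.2, 89.3]
ft_force: [-0.9, -0.6, -1.3]
finger_gap: 20.8
```

Request:
play_rows(
  deltas=[
    [[0.03,0,0],[0,0,0],1],
    [[0.048,0,0],[0,0,0],1],
    [[0.048,0,0],[0,0,0],1],
    [[0.048,0,0],[0,0,0],1],
    [[0.048,0,0],[0,0,0],1],
    [[0.048,0,0],[0,0,0],1],
    [[0.025,0,0],[0,0,0],1],
    [[0,0,0],[0,0,0],1],
  ],
)

```text
time: 5.95
tool_pos: [547.8, 231.2, 296.8]
tcp_rot: [-179.5, 0.4, 89.2]
ft_force: [0.7, -0.7, -2.2]
finger_gap: 20.5
```

```bash
python3 - <<'E'
from h import *
c,im=snap('well1'); s=r.sense(); print(s['time'],s['tool_pos'],s['tcp_rot'],proj(c,[[546,301,53]]))
E
```

```text
6.0 [547.8754 230.2336 296.6873] [-179.4665    0.4323   89.164 ] [[318.5106 118.0335]]
```

View pics/well1.png

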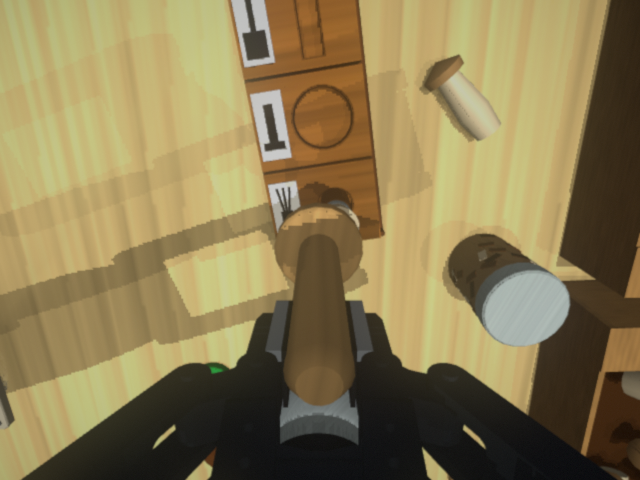

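The well rim, with the tamper-outline tag beside it, is centred at about (322.5,117). The held tamper's foot edge tops out at about row 206 and its handle top is at about (319,383).

```bash
python3 - <<'E'
from h import *
c,im=load('well1')
e=cast(c,[(322.5,117),(292,117),(353.5,117),(322.5,85),(322.5,149)],53); print(e, (e[1]+e[2])/2,(e[3]+e[4])/2,np.linalg.norm(e[1]-e[2]),np.linalg.norm(e[3]-e[4]))
g=cv2.GaussianBlur(cv2.cvtColor(im,cv2.COLOR_BGR2GRAY),(3,3),0)
z0=296.7-79.2
print('top',cast(c,(319,383),z0+125))
for y in (226,230,234,238): print(y,proj(c,[[547,y+25,z0],[547,y+25,z0+14],[522,y,z0+14],[572,y,z0+14],[547,y,z0+125]]).tolist())
E
```

```text
[[549.7474 301.8794  53.    ]
 [521.1692 302.2272  53.    ]
 [578.7506 301.5264  53.    ]
 [550.0091 329.7728  53.    ]
 [549.4719 272.513   53.    ]] [549.9599 301.8768  53.    ] [549.7405 301.1429  53.    ] 57.58563143030373 57.26231447201787
top [[548.417 236.309 342.5  ]]
226 [[318.30178982582646, 218.2181041035549], [318.0173734724539, 225.29389477002695], [274.9592554797977, 267.4079559449512], [362.3576291509294, 266.74806084106723], [314.78057648299256, 410.78558343948316]]
230 [[318.21290133470313, 211.59728121812844], [317.9212833766645, 218.31039139472531], [274.6123470245634, 260.94199569375456], [362.5278454009735, 260.25847234863795], [314.57045886276893, 400.20033240176116]]
234 [[318.12297714929247, 204.89931506754888], [317.8240045652547, 211.24049618601762], [274.2613130678289, 254.3991410102846], [362.7000921041766, 253.69147170870775], [314.355608674495, 389.3766652768381]]
238 [[318.03199906225876, 198.1228494858642], [317.7255148428126, 204.08259605638798], [273.90607957751683, 247.77801202482766], [362.87440580943144, 247.0456654745685], [314.1358642065729, 378.3064353997323]]
```

```bash
python3 - <<'E'
from h import *
print(delta([549.7,297.6,150],89.2))
E
```

```text
(array([0.0685, 0.0022, 0.1462]), array([-0.0093,  0.0075, -0.0007]))
```

Request:
play_rows(
  deltas=[
    [[0.035,0.002,0],[-0.009,0.007,0],1],
    [[0.035,0,0.0],[0,0,0],1],
    [[0,0,0.04],[0,0,0],1],
    [[0,0,0.05],[0,0,0],1],
    [[0,0,0.04],[0,0,0],1],
    [[0,0,0],[0,0,0],1],
  ],
)

```text
time: 6.75
tool_pos: [551.9, 294.1, 160.2]
tcp_rot: [-179.9, 0.2, 88.8]
ft_force: [0.3, -0.3, -1.6]
finger_gap: 20.5
```

```bash
python3 - <<'E'
from h import *
c,im=snap('well2'); s=r.sense(); print(s['time'],s['tool_pos'],s['tcp_rot'],s['ft_force']); print(delta([549.7,297.6,150],89.2))
z0=s['tool_pos'][2]-79.2
print('well rim',proj(c,[[549.8,330.1,53],[521.3,301.6,53],[578.3,301.6,53]]).tolist())
x,y=s['tool_pos'][:2]
for d in (0,3,6):print(d,proj(c,[[x,y+d+25,z0],[x-25,y+d,z0+14],[x+25,y+d,z0+14],[x,y+d,z0+125]]).tolist())
cv2.imwrite('pics/w2z.png',cv2.resize(im[20:420,180:460],None,fx=1.5,fy=1.5))
E
```

```text
6.8 [553.3303 294.6875 162.9738] [179.9027   0.1364  88.7515] [ 0.0851 -0.1    -1.9387]
(array([ 0.0029, -0.0037,  0.013 ]), array([ 0.0017,  0.0024, -0.0078]))
well rim [[314.8076835372102, 182.0828904422066], [272.8485140624218, 225.61647128635678], [358.89771392100187, 224.0073146019476]]
0 [[320.7284095809751, 210.1331822628136], [277.04970461126754, 260.5808245202855], [366.26763976422217, 258.98750124102014], [323.0844072039808, 401.6643759869545]]
3 [[320.6296498679238, 205.0362517437842], [276.75303257722726, 255.5988573462694], [366.3710462803603, 253.98765442186294], [322.91112271923015, 393.32242207535523]]
6 [[320.53001998648097, 199.89441234748648], [276.453689325142, 250.57203282445008], [366.4753858759572, 248.94269193168145], [322.7348335202111, 384.8358205458175]]
```

View pics/w2z.png

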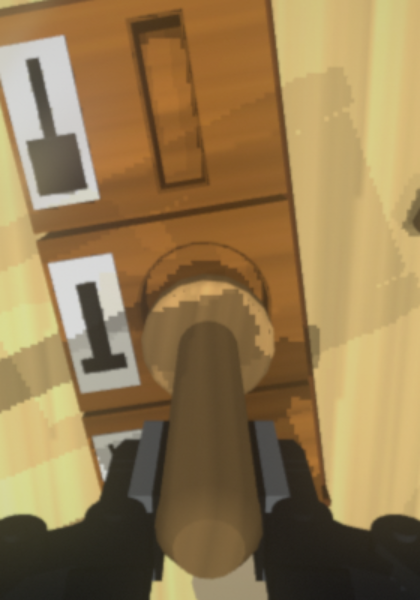

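Request:
play_rows(
  deltas=[
    [[0.0039,-0.0018,0.01],[0,0.002,0],1],
    [[0,0,0.007],[0,0,0],1],
    [[0,0,0],[0,0,0],1],
  ],
)

```text
time: 7.18
tool_pos: [554.8, 299.3, 150.9]
tcp_rot: [179.5, -0.2, 88.7]
ft_force: [-0.4, -0.8, -1.8]
finger_gap: 20.6
```

```bash
python3 - <<'E'
from h import *
s=r.sense(); print(s['time'],s['tool_pos'],s['tcp_rot'],s['ft_force']); print(delta([551.5,298.6,125],89))
E
```

```text
7.175 [554.8213 299.3279 150.9238] [179.4596  -0.1821  88.6956] [-0.4277 -0.8241 -1.7514]
(array([-0.0009, -0.0035,  0.0259]), array([ 0.0094, -0.0032, -0.0053]))
```

Request:
play_rows(
  deltas=[
    [[-0.001,-0.0038,0.006],[0.009,-0.003,0],1],
    [[0,-0.0005,0.004],[0,0,0],1],
    [[0,0,0],[0,0,0],1],
  ],
)

```text
time: 7.55
tool_pos: [550.9, 298.8, 141.6]
tcp_rot: [179.9, -0.0, 88.7]
ft_force: [0.1, 0.5, -0.6]
finger_gap: 20.6
```

```bash
python3 - <<'E'
from h import *
s=r.sense(); print(s['time'],s['tool_pos'],s['tcp_rot'],s['ft_force']); print(delta([551.5,298.6,125],89))
E
```

```text
7.55 [550.9148 298.7951 141.6223] [179.9064  -0.0475  88.7091] [ 0.0518  0.4611 -0.5904]
(array([-0.0002,  0.0006,  0.0166]), array([ 0.0016, -0.0008, -0.0051]))
```

Aligned. Lowering into the well, about 34 mm more.

Request:
play_rows(
  deltas=[
    [[0,0,0.006],[0.001,0,0],1],
    [[0,0,0.006],[0,0,0],1],
    [[0,0,0.006],[0,0,0],1],
    [[0,0,0],[0,0,0],1],
  ],
)

```text
time: 8.05
tool_pos: [550.7, 298.5, 122.0]
tcp_rot: [-180.0, -0.0, 88.7]
ft_force: [-0.9, -0.5, -1.5]
finger_gap: 20.6
```

Request:
play_rows(
  deltas=[
    [[0,0,0.005],[0,0,0],1],
    [[0,0,0.005],[0,0,0],1],
    [[0,0,0.003],[0,0,0],1],
    [[0,0,0],[0,0,0],1],
  ],
)

```text
time: 8.55
tool_pos: [550.8, 298.5, 108.1]
tcp_rot: [-180.0, -0.0, 88.7]
ft_force: [-0.7, -0.0, -1.9]
finger_gap: 20.7
```

Request:
play_rows(
  deltas=[
    [[0,0,0.0015],[0,0,0],1],
    [[0,0,0],[0,0,0],1],
    [[0,0,0.001],[0,0,0],1],
  ],
)

```text
time: 8.93
tool_pos: [551.0, 298.5, 105.9]
tcp_rot: [180.0, -0.0, 88.7]
ft_force: [-1.3, -1.6, -0.8]
finger_gap: 20.5
```

Request:
play_rows(
  deltas=[
    [[0,0,0],[0,0,0],0.6],
    [[0,0,0],[0,0,0],0.2],
    [[0,0,0],[0,0,0],0],
    [[0,0,0],[0,0,0],0],
    [[0,0,-0.04],[0,0,0],0],
    [[0,0,-0.055],[0,0,0],0],
    [[0,0,-0.055],[0,0,0],0],
    [[0,0,0],[0,0,0],0],
  ],
)

```text
time: 9.93
tool_pos: [550.7, 298.6, 260.3]
tcp_rot: [180.0, -0.0, 88.7]
ft_force: [0.3, 0.2, 0.7]
finger_gap: 85.3
```

```bash
python3 - <<'E'
from h import *
c,im=snap('well3'); s=r.sense(); print(s['time'],s['tool_pos'],s['tcp_rot'],s['ft_force'])
print(proj(c,[[550.2,301.6,153],[550.2,301.6,42],[550,301.6,53]]).tolist())
cv2.imwrite('pics/w3z.png',cv2.resize(im[60:360,180:460],None,fx=1.7,fy=1.7))
E
```

```text
9.975 [549.5081 298.1182 257.0173] [-179.7867    0.0667   88.7107] [ 0.7134  0.4797 -0.2049]
[[318.05793123809434, 232.00000007479213], [318.3347204560702, 195.857362289135], [318.09420540760084, 198.49378226952808]]
```

View pics/w3z.png

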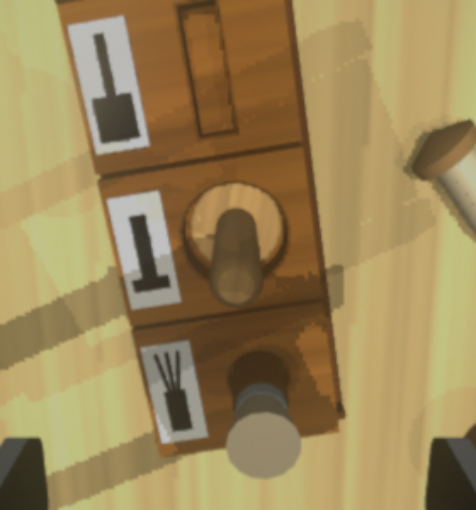

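The tamper stands upright in its tagged well: foot at crop (236,230), inside the rim. Now on to the lid.

Request:
play_rows(
  deltas=[
    [[-0.04,0.003,-0.005],[0,0,0.01],0],
    [[-0.055,0.003,0],[0,0,0.01],0],
    [[-0.055,0.003,0],[0,0,0.01],0],
    [[-0.055,0.003,0],[0,0,0.01],0],
    [[-0.055,0.003,0],[0,0,0.01],0],
    [[-0.055,0.003,0],[0,0,0],0],
    [[-0.055,0.003,0],[0,0,0],0],
    [[-0.055,0.003,0],[0,0,0],0],
  ],
)

```text
time: 10.98
tool_pos: [543.9, -135.8, 246.7]
tcp_rot: [-178.6, 0.1, 86.2]
ft_force: [1.5, 0.5, 0.1]
finger_gap: 85.5
```

```bash
python3 - <<'E'
from h import *
s=r.sense(); print(s['time'],s['tool_pos'],s['tcp_rot']); print(delta([575.8,-346.7,200],85.5))
E
```

```text
10.975 [ 543.9393 -135.777   246.7114] [-178.626     0.1095   86.1995]
(array([-0.2083,  0.0469,  0.046 ]), array([-0.024 ,  0.0021,  0.0122]))
```

Request:
play_rows(
  deltas=[
    [[-0.045,0.01,0.005],[-0.015,0.002,0.01],0],
    [[-0.05,0.012,0.01],[-0.005,0,0],0],
    [[-0.05,0.012,0.015],[0,0,0],0],
    [[-0.04,0.01,0.02],[0,0,0],0],
    [[0,0,0],[0,0,0],0],
  ],
)

```text
time: 11.6
tool_pos: [568.2, -331.7, 183.2]
tcp_rot: [-179.1, -0.3, 85.3]
ft_force: [-0.2, 0.7, -1.0]
finger_gap: 85.2
```

```bash
python3 - <<'E'
from marks import *
c,im=snap('lid2'); s=r.sense(); print(s['time'],s['tool_pos'],s['tcp_rot'])
for t in (190,160,140):
  for uv,a in blobs(im,t,3,250):
    P=cast(c,uv,26)[0]
    if np.hypot(*(P[:2]-[576,-346]))<65: print('lidmark',t,uv,a,P)
hsv=cv2.cvtColor(im,cv2.COLOR_BGR2HSV); m=((hsv[...,1]<50)).astype(np.uint8)
m=cv2.morphologyEx(m,cv2.MORPH_CLOSE,np.ones((5,5)))
for k in cv2.findContours(m,cv2.RETR_EXTERNAL,cv2.CHAIN_APPROX_NONE)[0]:
    if cv2.contourArea(k)>2000: P=cast(c,k[:,0],26)[:,:2]; print(cv2.contourArea(k),cv2.fitEllipse(P.astype(np.float32)))
print(proj(c,[[576,-346.7,56],[576,-346.7,26]]))
E
```

```text
11.65 [ 568.7126 -330.4105  184.3926] [-179.1546   -0.3402   85.3577]
lidmark 190 [334. 175.] 3 [ 579.8054 -299.0396   26.    ]
lidmark 190 [334. 181.] 3 [ 579.4914 -303.622    26.    ]
lidmark 160 [333.6429 181.1429] 42 [ 579.2113 -303.7105   26.    ]
lidmark 140 [333.918 181.082] 61 [ 579.4245 -303.6801   26.    ]
lidmark 140 [332.625 289.   ] 8 [ 572.1147 -394.4089   26.    ]
41723.5 ((611.6932373046875, -525.1875), (186.30206298828125, 735.8673706054688), 89.74388885498047)
12002.0 ((575.9702758789062, -345.089599609375), (100.7585220336914, 101.26893615722656), 175.5442657470703)
6410.0 ((740.1390991210938, -292.1195373535156), (60.3245964050293, 78.2245101928711), 7.5310516357421875)
9761.0 ((458.7568664550781, -270.8614807128906), (80.95897674560547, 88.25011444091797), 127.54360961914062)
[[334.0748 247.3114]
 [333.3269 234.7271]]
```

View pics/lid2.png

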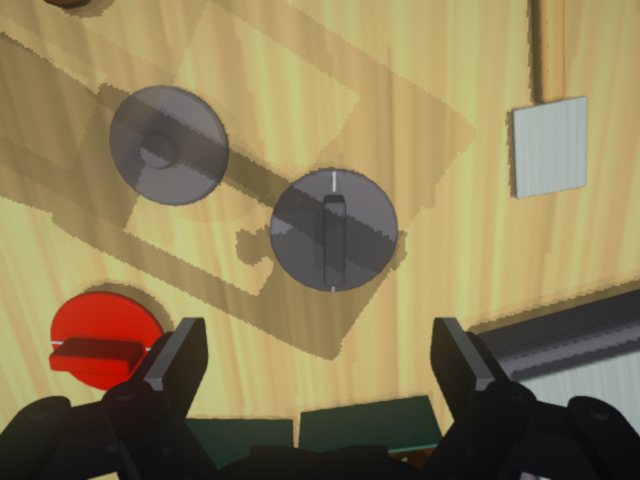

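The lid sits at (333,231) with its bar vertical in the image, in line with the tool's x. The red lid and the cap are well clear of the jaws.

```bash
python3 - <<'E'
from h import *
print(delta([576,-345.5,60],85.4))
E
```

```text
(array([-0.0152,  0.0103,  0.1242]), array([-0.0148, -0.0059, -0.0007]))
```

Request:
play_rows(
  deltas=[
    [[-0.015,0.008,0.02],[-0.014,-0.005,0],0],
    [[0,0,0.04],[0,0,0],0],
    [[0,0,0.03],[0,0,0],0],
    [[0,0,0],[0,0,0],0],
  ],
)

```text
time: 12.15
tool_pos: [576.1, -341.3, 92.3]
tcp_rot: [180.0, -0.1, 85.6]
ft_force: [-0.1, 0.5, -0.4]
finger_gap: 85.4
```

```bash
python3 - <<'E'
from h import *
s=r.sense(); print(s['time'],s['tool_pos'],s['tcp_rot'],s['ft_force']);print(delta([576,-345.5,31],85.4))
E
```

```text
12.15 [ 576.1072 -341.2849   92.3306] [179.997   -0.1406  85.5631] [-0.1457  0.4624 -0.3713]
(array([-0.0044,  0.0002,  0.0613]), array([ 0.    , -0.0025,  0.0028]))
```

Request:
play_rows(
  deltas=[
    [[-0.004,0,0.015],[0,-0.002,0],0],
    [[0,0,0.02],[0,0,0],0],
    [[0,0,0.016],[0,0,0],0.3],
    [[0,0,0],[0,0,0],0.3],
  ],
)

```text
time: 12.65
tool_pos: [577.9, -345.2, 41.8]
tcp_rot: [179.8, 0.1, 85.7]
ft_force: [-0.1, -0.2, -0.6]
finger_gap: 59.8
```

```bash
python3 - <<'E'
from h import *
s=r.sense(); print(s['time'],s['tool_pos'],s['tcp_rot'],s['ft_force'],s['finger_gap']);print(delta([576,-345.5,31],85.4))
E
```

```text
12.65 [ 577.8503 -345.1655   41.7849] [179.7684   0.1016  85.6527] [-0.0849 -0.153  -0.5531] 59.80040356648111
(array([-0.0005, -0.0019,  0.0108]), array([0.004 , 0.0018, 0.0044]))
```

Request:
play_rows(
  deltas=[
    [[-0.0005,-0.002,0.006],[0.004,0,0.004],0.3],
    [[0,0,0.004],[0,0,0],0.6],
    [[0,0,0],[0,0,0],0.9],
    [[0,0,0],[0,0,0],1],
    [[0,0,0],[0,0,0],1],
    [[0,0,0],[0,0,0],1],
  ],
  force=60,
)

```text
time: 13.4
tool_pos: [576.8, -346.5, 33.0]
tcp_rot: [179.9, 0.2, 85.4]
ft_force: [0.9, 1.0, -0.5]
finger_gap: 14.8
```

Request:
play_rows(
  deltas=[
    [[0,0,-0.02],[0,0,0],1],
    [[0,0,-0.05],[0,0,0],1],
    [[0,0,-0.055],[0,0,0],1],
    [[0,0,-0.055],[0,0,-0.05],1],
    [[0,0,-0.03],[0,0,-0.15],1],
    [[0,0,0],[0,0,-0.17],1],
    [[0,0,0],[0,0,-0.17],1],
    [[0,0,0],[0,0,0],1],
  ],
)

```text
time: 14.4
tool_pos: [576.9, -345.9, 263.2]
tcp_rot: [179.7, 0.7, 117.2]
ft_force: [-0.4, -0.2, -0.9]
finger_gap: 14.8
```

```bash
python3 - <<'E'
from h import *
s=r.sense(); print(s['time'],s['tool_pos'],s['tcp_rot'],s['ft_force'],s['finger_gap']);print(delta([541.4,-63.2,235],168.2))
E
```

```text
14.4 [ 576.8594 -345.9278  263.153 ] [179.7168   0.7439 117.1821] [-0.436  -0.2329 -0.9022] 14.790551618067617
(array([0.268 , 0.0975, 0.0252]), array([-0.0012,  0.0143, -0.8904]))
```

Rotate the rest in place (5 rows), then translate.

Request:
play_rows(
  deltas=[
    [[0,0,0],[0,0.014,-0.17],1],
    [[0,0,0],[0,0,-0.18],1],
    [[0,0,0],[0,0,-0.18],1],
    [[0,0,0],[0,0,-0.18],1],
    [[0,0,0],[0,0,-0.17],1],
    [[0,0,0],[0,0,0],1],
  ],
)

```text
time: 15.15
tool_pos: [576.3, -345.5, 267.2]
tcp_rot: [179.8, 0.2, 167.5]
ft_force: [0.1, -0.2, -1.2]
finger_gap: 14.7
```

```bash
python3 - <<'E'
from h import *
s=r.sense(); print(s['time'],s['tool_pos'],s['tcp_rot'],s['ft_force'],s['finger_gap']);print(delta([541.4,-63.2,235],168.2))
E
```

```text
15.15 [ 576.2622 -345.4585  267.1714] [179.8421   0.2047 167.5211] [ 0.0706 -0.2386 -1.2039] 14.686028759315546
(array([0.0951, 0.268 , 0.0326]), array([ 0.0027,  0.0036, -0.0118]))
```

Request:
play_rows(
  deltas=[
    [[0.011,0.03,0],[0,0.003,-0.011],1],
    [[0.017,0.048,0.003],[0,0,0],1],
    [[0.017,0.048,0.005],[0,0,0],1],
    [[0.017,0.048,0.005],[0,0,0],1],
    [[0.017,0.048,0.005],[0,0,0],1],
    [[0.014,0.038,0.005],[0,0,0],1],
    [[0,0,0],[0,0,0],1],
  ],
)

```text
time: 16.02
tool_pos: [542.6, -63.7, 246.0]
tcp_rot: [179.8, 0.2, 165.0]
ft_force: [-0.5, 0.1, -0.5]
finger_gap: 14.9
```

```bash
python3 - <<'E'
from marks import *
s=r.sense(); c,im=snap('ins1'); print(s['time'],s['tool_pos'],s['tcp_rot'],s['ft_force']);print(delta([541.4,-63.2,210],168.2))
for t in (190,150,120): print(t); millmarks(c,im,[541.4,-63.2],t)
z=s['tool_pos'][2]-33+26
for uv,a in blobs(im,140,4,250):
    P=cast(c,uv,z)[0]
    if np.hypot(*(P[:2]-s['tool_pos'][:2]))<60: print('lid',uv,a,P)
cv2.imwrite('pics/i1.png',im)
E
```

```text
16.025 [542.6174 -63.7393 245.9584] [179.8194   0.1568 165.0458] [-0.4758  0.0781 -0.4545]
(array([0.0022, 0.0014, 0.0364]), array([ 0.0023,  0.0037, -0.0554]))
190
  mark [366.0345 163.3448] 29 [501.0894 -23.7873] r 56.4 ang 135.6
  mark [400.2537 199.2388] 67 [528.0195  -8.1428] r 56.7 ang 103.7
150
  mark [335.1667 137.6667] 6 [481.8166 -38.0525] r 64.7 ang 157.1
  mark [345.8333 140.6667] 6 [485.096 -32.395] r 64.2 ang 151.3
  mark [353.1818 143.4545] 11 [487.7688 -28.5763] r 63.8 ang 147.2
  mark [315.6111 151.6111] 54 [486.6334 -51.249 ] r 56.1 ang 167.7
  mark [366.  163.5] 42 [501.1742 -23.8276] r 56.3 ang 135.6
  mark [400.1684 199.1895] 95 [527.9753  -8.1878] r 56.6 ang 103.7
120
  mark [299.4 139.1] 10 [477.2031 -58.5944] r 64.4 ang 175.9
  mark [270.4242 150.6667] 33 [479.2058 -77.0411] r 63.7 ang -167.5
  mark [315.5 151.5] 72 [486.5538 -51.296 ] r 56.1 ang 167.8
  mark [366.0185 163.3148] 54 [501.0695 -23.7927] r 56.4 ang 135.7
  mark [400.2393 199.1795] 117 [527.9804  -8.1442] r 56.7 ang 103.7
  mark [401.3333 278.    ] 12 [580.6352 -17.6629] r 60.1 ang 49.3
  mark [396.5 280.5] 4 [581.5952 -21.1129] r 58.2 ang 46.3
  mark [406.5 283. ] 4 [585.1046 -15.0322] r 65.0 ang 47.8
lid [329.7879 174.0606] 33 [486.744  -45.1816 238.9584]
lid [332.2812 179.5938] 32 [489.0308 -44.786  238.9584]
lid [363.5268 187.8973] 224 [495.217  -33.9828 238.9584]
lid [289.5682 183.6591] 44 [486.3452 -60.9526 238.9584]
lid [275.6667 192.3333] 9 [488.2014 -67.0681 238.9584]
lid [400.1684 199.1895] 95 [503.1887 -21.2347 238.9584]
lid [318.5    213.1636] 220 [500.4536 -53.2584 238.9584]
```

View pics/i1.png

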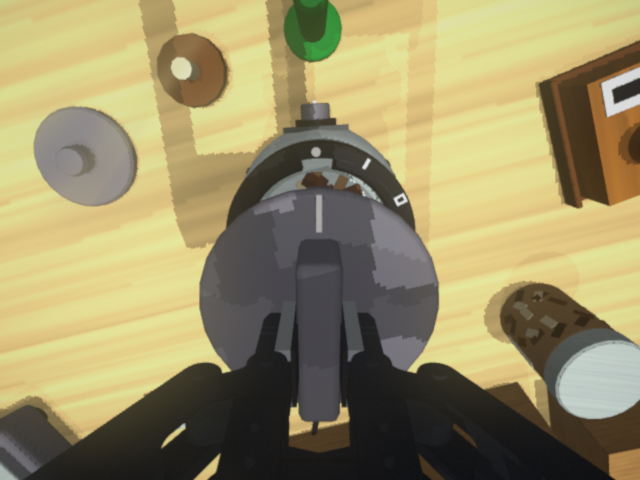

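The lid is level with its line at (318.5,213), and the collar dot is at (315.5,151.5), so about 3° of yaw is still missing. A refit of the marks gives the collar centre at (541.7,-63.0) and the dot axis at 168.0°.

Request:
play_rows(
  deltas=[
    [[0.001,0.001,0.015],[0.002,0.003,-0.054],1],
    [[0,0,0.025],[0,0,0],1],
    [[0,0,0.006],[0,0,0],1],
    [[0,0,0],[0,0,0],1],
  ],
)

```text
time: 16.58
tool_pos: [543.8, -68.3, 202.0]
tcp_rot: [-179.9, 0.3, 167.3]
ft_force: [-0.2, 0.4, -0.8]
finger_gap: 14.6
```

```bash
python3 - <<'E'
from h import *
s=r.sense(); print(s['time'],s['tool_pos'],s['tcp_rot'],s['ft_force'],s['finger_gap']);print(delta([542,-62.8,164],168.0))
E
```

```text
16.575 [543.8032 -68.2755 202.0356] [-179.9195    0.2638  167.2718] [-0.1756  0.3822 -0.8077] 14.564492729996367
(array([0.0031, 0.005 , 0.038 ]), array([-0.0014,  0.0046, -0.0127]))
```

Request:
play_rows(
  deltas=[
    [[0.003,0.005,0.004],[0,0.004,-0.012],1],
    [[0,0,0.005],[0,0,0],1],
    [[0,0,0],[0,0,0],1],
  ],
)

```text
time: 16.95
tool_pos: [543.0, -63.2, 194.7]
tcp_rot: [-179.9, 0.2, 167.9]
ft_force: [0.4, -0.6, -2.0]
finger_gap: 15.1
```

```bash
python3 - <<'E'
from h import *
s=r.sense(); print(s['time'],s['tool_pos'],s['tcp_rot'],s['ft_force'],s['finger_gap']);print(delta([542,-62.8,164],168.0))
E
```

```text
16.95 [542.9825 -63.2222 194.6704] [-179.9152    0.1879  167.8755] [ 0.3655 -0.6209 -2.0472] 15.142289481328845
(array([0.0011, 0.0003, 0.0307]), array([-0.0015,  0.0033, -0.0022]))
```

Request:
play_rows(
  deltas=[
    [[0.001,0.0003,0.005],[-0.001,0.003,-0.002],1],
    [[0,0,0.005],[0,0,0],1],
    [[0,0,0.003],[0,0,0],1],
    [[0,0,0],[0,0,0],1],
  ],
)

```text
time: 17.45
tool_pos: [542.1, -62.6, 180.9]
tcp_rot: [-180.0, 0.0, 168.0]
ft_force: [1.6, 0.6, -1.1]
finger_gap: 14.8
```

```bash
python3 - <<'E'
from h import *
s=r.sense(); print(s['time'],s['tool_pos'],s['tcp_rot'],s['ft_force'],s['finger_gap']);print(delta([542,-62.8,164],168.0))
E
```

```text
17.45 [542.0943 -62.6041 180.9194] [-179.9735    0.0178  168.0067] [ 1.5702  0.6258 -1.1424] 14.795503223242484
(array([ 0.0001, -0.0002,  0.0169]), array([-0.0005,  0.0003,  0.0001]))
```

Well aligned. Lowering slowly.

Request:
play_rows(
  deltas=[
    [[0,0,0.003],[0,0,0],1],
    [[0,0,0.003],[0,0,0],1],
    [[0,0,0.002],[0,0,0],1],
    [[0,0,0.0],[0,0,0],1],
  ],
)

```text
time: 17.95
tool_pos: [542.2, -62.7, 172.5]
tcp_rot: [-180.0, 0.0, 168.0]
ft_force: [0.0, 0.4, -0.8]
finger_gap: 15.0
```

Request:
play_rows(
  deltas=[
    [[0,0,0.003],[0,0,0],1],
    [[0,0,0.003],[0,0,0],1],
    [[0,0,0.0015],[0,0,0],1],
    [[0,0,0.0],[0,0,0],1],
  ],
)

```text
time: 18.45
tool_pos: [542.2, -62.7, 164.5]
tcp_rot: [-180.0, 0.0, 168.0]
ft_force: [0.3, -0.2, -0.1]
finger_gap: 14.8
```

Request:
play_rows(
  deltas=[
    [[0,0,0.001],[0,0,0],1],
    [[0,0,0.001],[0,0,0],1],
    [[0,0,0.0],[0,0,0],1],
  ],
)

```text
time: 18.82
tool_pos: [542.6, -62.8, 163.7]
tcp_rot: [-180.0, 0.1, 168.0]
ft_force: [0.1, -0.3, -1.3]
finger_gap: 15.2
```

Request:
play_rows(
  deltas=[
    [[0,0,0.001],[0,0,0],1],
    [[0,0,0.001],[0,0,0],1],
    [[0,0,0.0],[0,0,0],1],
  ],
)

```text
time: 19.2
tool_pos: [542.9, -62.8, 163.6]
tcp_rot: [-180.0, 0.2, 168.0]
ft_force: [-0.1, -0.6, -1.0]
finger_gap: 14.9
```

Request:
play_rows(
  deltas=[
    [[0,0,0],[0,0,0.08],1],
    [[0,0,0],[0,0,0.08],1],
    [[0,0,0],[0,0,0.08],1],
    [[0,0,0],[0,0,0.0],1],
  ],
)

```text
time: 19.7
tool_pos: [543.2, -62.9, 163.5]
tcp_rot: [180.0, 0.2, 153.9]
ft_force: [-0.3, 0.2, 0.5]
finger_gap: 15.1
```

```bash
python3 - <<'E'
from h import *
s=r.sense(); print(s['time'],s['tool_pos'],s['tcp_rot'],s['ft_force'],s['wrist_torque'],s['finger_gap']);print(delta([542.2,-62.8,163.5],136.0))
E
```

```text
19.7 [543.2498 -62.8762 163.5497] [179.9833   0.22   153.9108] [-0.2844  0.2119  0.5196] [0.0015 0.2715 0.0035] 15.113393545854255
(array([ 0.001 , -0.0004,  0.    ]), array([0.0009, 0.0038, 0.3126]))
```

Request:
play_rows(
  deltas=[
    [[0.0006,-0.0003,0],[0,0.003,0.08],1],
    [[0,0,0],[0,0,0.08],1],
    [[0,0,0],[0,0,0.07],1],
    [[0,0,0],[0,0,0.03],1],
    [[0,0,0],[0,0,0],1],
  ],
)

```text
time: 20.32
tool_pos: [543.0, -63.1, 163.5]
tcp_rot: [180.0, 0.1, 139.2]
ft_force: [-1.6, -0.2, 1.9]
finger_gap: 14.7
```

```bash
python3 - <<'E'
from marks import *
s=r.sense(); c,im=snap('fin1');print(s['time'],s['tool_pos'],s['tcp_rot'],s['ft_force'],s['wrist_torque'],s['finger_gap']);print(delta([542.2,-62.8,163.5],136.0))
millmarks(c,im,[541.6,-63],150)
for uv,a in blobs(im,140,4,400):
    P=cast(c,uv,157)[0]; d=P[:2]-[541.6,-63]
    if 36<np.hypot(*d)<50: print('lid',uv,a,P,np.degrees(np.arctan2(d[1],d[0])),np.hypot(*d))
E
```

```text
20.325 [542.9847 -63.1182 163.5461] [179.9536   0.0968 139.1587] [-1.5702 -0.2005  1.9375] [-0.1106  0.2248  0.0948] 14.693580755148199
(array([ 0.0008, -0.0003,  0.0001]), array([0.0009, 0.0017, 0.0553]))
  mark [326.5146 174.2621] 103 [501.2615 -23.7819] r 56.3 ang 135.8
  mark [328.5 199.5] 4 [509.5628 -29.7916] r 46.1 ang 134.0
lid [238.6387 231.3097] 155 [494.7573 -64.2466 157.    ] -178.47560233631918 46.85932247128097
lid [400.6667 230.1111] 9 [536.3673 -15.1976 157.    ] 96.24708304543438 48.08793670780677
```

View pics/fin1.png

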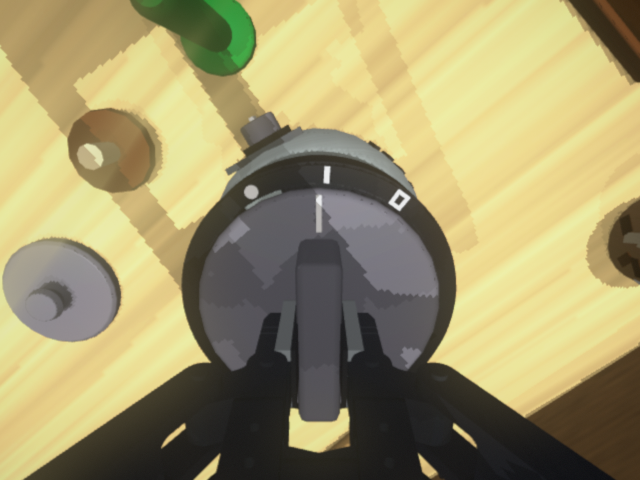

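The bar's line at (319,213) is about 3° short of the single pulse line at (326.5,174), which agrees with the tool yaw. The lid is seated level inside the collar.

Request:
play_rows(
  deltas=[
    [[0,0,0],[0,0,0.05],1],
    [[0,0,0],[0,0,0.005],1],
    [[0,0,0],[0,0,0],1],
    [[0,0,0],[0,0,0],1],
  ],
)

```text
time: 20.88
tool_pos: [542.9, -63.1, 163.5]
tcp_rot: [180.0, 0.1, 136.3]
ft_force: [-1.8, 0.4, 2.1]
finger_gap: 14.9
```

```bash
python3 - <<'E'
from marks import *
s=r.sense(); c,im=snap('fin2');print(s['time'],s['tool_pos'],s['tcp_rot'],s['ft_force'],s['wrist_torque'],s['finger_gap'],s['qd'])
millmarks(c,im,[541.6,-63],150)
for uv,a in blobs(im[190:240,300:340],140,4,400): print('line px',uv+[300,190],a,cast(c,uv+[300,190],157)[0])
print(proj(c,[541.6-43*np.cos(np.radians(44)),-63+43*np.sin(np.radians(44)),157]))
t=eyes.snapshot('top'); cv2.imwrite('pics/top1.png',cv2.resize(t[150:390,120:540,::-1],None,fx=1.8,fy=1.8,interpolation=cv2.INTER_CUBIC))
E
```

```text
20.875 [542.9394 -63.143  163.5334] [179.9557   0.0935 136.2716] [-1.8244  0.4097  2.127 ] [-0.0851  0.2236  0.0948] 14.865953213322808 [ 0.0069 -0.008  -0.0326  0.0235 -0.0826 -0.4242]
  mark [319.45 174.  ] 100 [501.277  -23.7164] r 56.3 ang 135.7
  mark [384.4839 215.7419] 31 [532.0833 -16.2196] r 47.7 ang 101.5
[[318.6067 211.0454]]
```

View pics/top1.png

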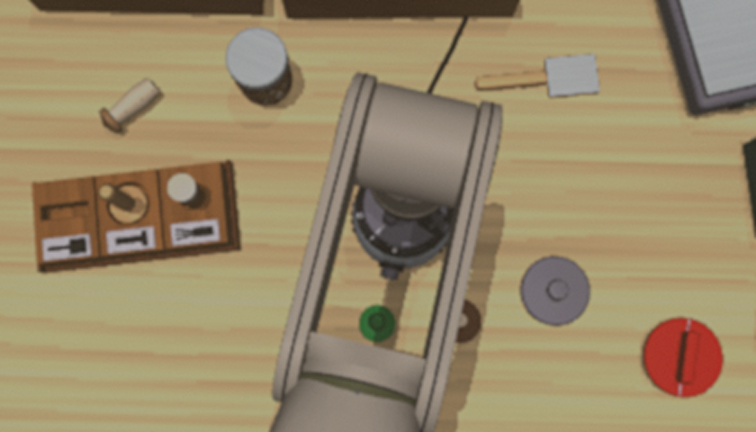

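The last top view shows the tamper standing in its well and the bystanders where they were. The pulse line is at column 319.5, in line with the bar's line at about 319.

```bash
python3 -c "
from bench import r
print(r.hand_in()); s=r.sense(); print(s['time'],s['tcp_rot'],s['finger_gap'])"
```

```text
the job is handed in; nothing more can be done
None
the job is handed in; nothing more can be done
```

The job is done and handed in at about 21 s of the 72 s; the hand-in gives no verdict.

- **Tamper:** it stands upright, foot down and released in its own tagged well. The close-up after release and the last top view both show it there. Before release the camera had its handle top about 3 mm further along y than its foot (roughly 1.3°), well inside the tilt limit.
- **Lid:** it went in with its bar on the dot axis, and the tool stopped at z 163.5 mm against the 164 mm expected when fully down. I then turned it clockwise to a tool yaw of 136.3°; the pulse marks measured 136.0°. In the wrist view before the last 3° turn the bar line sat at column 319. After it the pulse line sat at column 319.5, in line with the bar. The bar is still gripped with a 60 N grip setting and a 14.9 mm opening.
- **Bystanders:** in the last top view everything visible looks to be where it started; the arm partly hid the shiitake. I compared these by eye only.

**Checks that were not clean:**
- The vertical force when the lid reached the floor was within the noise. I judged it seated from its height and the picture.
- The white-line search did not pick up the lid's line in the last picture, so the final angle rests on the tool yaw and the earlier picture.
- The tool ended about 1 mm off the collar's axis in x (6 mm allowed).

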